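# Clamp the chopping board for slicing

## Robot

A 6-joint arm with a two-finger parallel gripper is mounted at the origin on a cart in front of the work surface, level with it; the furniture and walls round the work are solid. World frame = base frame: x ahead of the robot, y to its left, z up, the work surface at z = 0. Lengths are in m, angles in rad, forces in N, time in s.
With the tool pointing down it reaches from about 0.3 to 0.875 m from the base axis. Payload 4.2 kg.
Tool frame: the origin (TCP) lies on the centre line of the jaws, within the pads' length; the fingertips stand 25 mm ahead of it and the grasp point (between the pads) lies 6 mm ahead of it (robot.tip_reach is the z of the fingertips in the tool frame, in m); z points along the fingers, x is the direction in which the jaws open and shut, and the axes are right-handed (so a half turn about z gives the same grasp; the last joint's range is limited). The gripper opens to 85 mm and grips with 20 to 120 N. Pads are 22 mm wide; open, the fingers measure 114 mm over their backs; the gripper's body (76 mm by 85 mm) begins 54 mm behind the grasp point. The pads swing forward as they close: fully open they stand 13 mm farther back than shut.
Start: joints at [-1.183, 0.32, 1.565, -0, 1.257, -0.02], TCP at [0.228, -0.528, 0.256] pointing down, gripper open.
Joint ranges: [-3.11, 3.11], [-0.84, 2.01], [0.21, 2.61], [-1.34, 4.49], [0.05, 2.63], [-2.56, 2.56]. Speed limits (rad/s): [2.57, 2.57, 3.14, 3.14, 3.14, 3.14].

## Interface

Orientations are given as [roll, pitch, yaw] about the fixed x, y, z axes, in that order (R = Rz(yaw) Ry(pitch) Rx(roll)).
In Python, from rig import robot gives the robot as it stands.
- The arm moves only by the tool drive_tool, never from a script. Its argument "targets" is one flat list of numbers, 6 for each row, row after row: the shift along the world's x, y, z in m, then the turn, a rotation vector about the world's x, y, z in rad. A call has 1 to 12 rows; each row is the pose to reach, as a shift and turn from the pose commanded when the call began; what a row does not reach only later rows make up. A row lasts 1/12 s, in which the tool goes at most 41.7 mm and 7.16 degrees, less where a joint would pass 70% of its speed; a pose out of reach is approached as far as the arm can. A call with a gripper value outside its range is refused whole. "hand" is the opening, from 0 (shut) to 1 (fully open), set as the call begins (left out, the last holds). The fingers move at their own pace and stop on an object; the grip force is fixed at half the most. Time passes only in rows, so rows that repeat a pose let the fingers close. It gives the time, the measured TCP pose, the force and the opening at its end, in the units of the state.
- robot.sense(): the state, without advancing time (a new reading comes with each control period).
- robot.grab_frame(name): name is "scene" or "side" or "wrist"; returns (picture, depth): 480x640x3 uint8, blue, green, red; 480x640 float32, m along the optical axis (not along the pixel's ray), 0 where there is no reading.
- robot.camera_params(name): a dict with "intrinsics" (3x3 intrinsics, pixels), "eye" and "rotation" of the camera in the world. Camera axes: x right, y down, z forward; pixel columns grow to the right and rows downward; lengths in m; the calibration is good to about 2 mm. The wrist camera is an equidistant fisheye: a pixel r from the principal point sees the ray r / f radians off the axis. A picture is of the moment at which its call begins: read the wrist's pose just before it. camera_params takes no time and is no camera call; for the wrist camera it gives the pose at the moment of the call.
- robot.sign_off(): hands the job in, once; it reports no verdict.
Trained networks look in the newest picture that a camera, given by its name, has taken for a name from the list of things; names that differ only in an ending like _2 or _b are one class to them, and where a whole thing is asked for, a point or a joint stands for the part that bears it (a point fixed in the world has none). Each returns a list of dicts, best first, with "score" (0 to 1); they miss things now and then, are a little off and sometimes report something else, mostly with a low value. They report only what shows in the picture. A call takes as long as a camera call.
- robot.spot_in(label, camera): "centre" ([x, y, z] in m, in world coordinates, good to about 4 mm: the middle of the surface that is visible of it).
- robot.silhouettes(label, camera): "region" (480x640 bool, what is visible of it).
The state is a dict: "t": time; "joint_positions": joint angles; "dq": joint speeds; "joint_torque": joint torques, N m; "tcp_pos": TCP position; "tcp_rot": TCP orientation; "wrist_force": force on the tool from outside, world axes, zero at the start; "wrist_torque": the same for the moment, N m; "finger_gap": finger opening in m.
Only numpy, scipy, OpenCV 4.12 (cv2) and the standard library are available. Lean on these libraries where they do the work, as an engineer would, in place of code of your own. Each camera call takes 0.05 s, during which the arm holds its last target. There are 200 camera calls.

## Task

Get the wooden chopping board ready for slicing: slide it along the counter until its end sits fully home and flat against the stop of the grey board clamp, then turn the clamp's red wing handle clockwise until the pad meets the board, and snug it about an eighth of a turn more, firm but not wrenched tight. Leave the board clamped, and do not move the spice jars, the lemon or the tin.

Things in the scene. Friction and masses are not known exactly. Their poses are not given: they have to be found in the camera images.
- press_stop (a point): Middle of the stop face of the grey board clamp, 10.5 mm above the counter. The stop is an upright rubber-faced wall, 156 mm long (along x) and 35 mm high. Its y axis points horizontally out of the stop, towards the board; z is up.
- press: The grey C-shaped metal board clamp, fixed to the counter; origin on the counter, 20 mm in front of the stop face; axes as the stop's. Above the stop an arm 44 to 46 mm wide reaches over the board's place, to 80 mm from the stop face; underside 61 mm, top 88 mm above the counter. Under it hangs the pad, a flat rubber-soled disc 38 mm across.
- screw_axis (a point): Where the vertical screw axis meets the counter, 50 mm out from the stop face. The wing above lowers the pad by 36 mm a turn. Free turning takes 0.22 N m; when the pad meets the board (spring preloaded to 11 N, then 2 N per mm) the torque jumps by about 0.06 N m, then grows 0.065 per rad (once the hand stops, a smaller or reversed torque may stay). It does not turn back. The pad starts 8 to 23 mm above the board's top.
- wing_mid (a point): Centre of the red wing handle on the clamp's arm, 121 mm above the counter on the screw axis: an upright flat bar 60 mm long (its x), 14 mm thick (its y), 32 mm high (z up), on a stem 13 mm thick and 15 mm high. It turns in place without rising or sinking, clockwise seen from above to tighten, and stays where it is left. It can turn a little over one full turn in all.
- board_mid (a point): Centre of the loose wooden chopping board, half-way up: a flat slab 200 mm (x) by 300 mm (y) by 21 mm thick, about 0.84 kg, lying flat on the counter. Its y axis points along its length, away from the clamp.
- board_end (a point): Middle of the board's short end that faces the clamp, half-way up, 150 mm from the board's centre along its own -y. Same axes as the board. At the start it lies 30 to 70 mm short of the stop, the board being askew by up to 7 degrees.
- board: The same wooden chopping board; origin at the centre of its underside.
- jar_1: Glass spice jar with a dark cap, 41 mm across, 105 mm high, standing at the back; origin at the centre of its underside. Leave alone.
- jar_2: Second spice jar of the same kind. Leave alone.
- jar_3: Third spice jar of the same kind. Leave alone.
- lemon: Yellow lemon, 78 x 55 x 56 mm, to the right of the clamp; origin at its underside. Leave alone.
- tin: Short food tin, 75 mm across, 58 mm high, to the right of the clamp; origin at the centre of its underside. Leave alone.

How it is judged:
By the outcome, as a careful person would: the job done as asked, in the order asked, and still so for the second after the job is handed in, with the robot touching nothing.
It also fails if it takes over 72 s, if anything falls off the work surface, if the arm or the gripper's body presses on something with over 40 N, if the wrist force passes 120 N, or if a joint passes its speed limit or range.

## Working session

There is one attempt and no reset: what is moved stays moved. The work goes in short steps, Python scripts to look and compute and a tool call to move; the robot and the scene stay as the last step left them, time stands still between calls to the robot, and variables do not carry over. Pictures are saved under pics/ and viewed, about 8 in all and at most 12, crops included, and the job is handed in when it is done.

Besides the shell and the picture viewer there is one more tool, called after "Emit:" by a JSON object that holds its "api" and its "payload", one argument or row to a line. drive_tool: Moves the arm, as the interface text tells. Its arguments: {"type":"object","properties":{"targets":{"type":"array","items":{"type":"number"}},"hand":{"type":"number"}},"required":["targets"]}

```bash
mkdir -p pics; ls; python3 - <<'E'
from rig import robot
import cv2,numpy as np
s=robot.sense();print({k:np.round(v,3).tolist() for k,v in s.items()})
for n in ("scene","side"):
    p,d=robot.grab_frame(n); cv2.imwrite(f"pics/{n}0.png",p); np.save(f"pics/{n}0.npy",d)
    c=robot.camera_params(n);print(n,{k:np.round(np.array(v),4).tolist() for k,v in c.items() if k in("intrinsics","eye","rotation")})
    for l in ("board","board_end","press_stop","wing_mid","press","lemon","tin","jar_1"):
        try: print(l,[(round(x["score"],2),np.round(x["centre"],3).tolist()) for x in robot.spot_in(l,n)][:3])
        except Exception as e: print(l,e)
E
```

```text
pics
{'t': 0.0, 'joint_positions': [-1.183, 0.32, 1.566, -0.0, 1.257, -0.02], 'dq': [0.0, -0.003, 0.001, -0.0, -0.002, -0.0], 'joint_torque': [0.001, -41.553, -23.416, 0.0, 0.008, -0.0], 'tcp_pos': [0.228, -0.527, 0.255], 'tcp_rot': [-3.142, 0.002, -1.163], 'wrist_force': [0.312, -0.419, -0.937], 'wrist_torque': [-0.048, 0.018, -0.014], 'finger_gap': 0.086}
scene {'intrinsics': [[571.0654, 0.0, 327.9359], [0.0, 571.0654, 241.3831], [0.0, 0.0, 1.0]], 'eye': [-0.1808, 0.732, 0.8988], 'rotation': [-2.1825, -0.0123, -2.4613]}
board [(0.63, [0.471, 0.008, 0.019])]
board_end [(0.8, [0.464, 0.007, 0.017])]
press_stop [(0.66, [0.445, -0.207, 0.062])]
wing_mid [(0.59, [0.464, -0.155, 0.125])]
press [(0.74, [0.451, -0.209, 0.063])]
lemon [(0.57, [0.378, -0.454, 0.034]), (0.36, [0.464, 0.006, 0.02])]
tin [(0.61, [0.502, -0.413, 0.043])]
jar_1 [(0.93, [0.691, 0.189, 0.07]), (0.81, [0.69, 0.06, 0.063]), (0.8, [0.719, 0.127, 0.073])]
side {'intrinsics': [[538.3642, 0.0, 318.9976], [0.0, 538.3642, 236.8735], [0.0, 0.0, 1.0]], 'eye': [-0.7221, 0.0015, 0.7021], 'rotation': [-2.0048, -0.0119, -1.6949]}
board [(0.84, [0.425, -0.117, 0.021]), (0.27, [0.718, 0.115, 0.07])]
board_end [(0.76, [0.42, -0.12, 0.022])]
press_stop [(0.55, [0.441, -0.219, 0.062]), (0.51, [0.489, -0.426, 0.047]), (0.18, [0.722, 0.12, 0.071])]
wing_mid [(0.7, [0.335, -0.46, 0.041]), (0.68, [0.451, -0.158, 0.134])]
press [(0.8, [0.441, -0.221, 0.065])]
lemon [(0.97, [0.339, -0.459, 0.043])]
tin [(0.73, [0.487, -0.427, 0.045])]
jar_1 [(0.71, [0.688, 0.18, 0.06]), (0.71, [0.718, 0.119, 0.071])]
```

```bash
cat > h.py <<'E'
import numpy as np,cv2
from scipy.spatial.transform import Rotation as R
from rig import robot
def cloud(n,d):
    c=robot.camera_params(n);K=np.array(c["intrinsics"]);r=np.array(c["rotation"])
    M=r if r.shape==(3,3) else R.from_euler("xyz",r).as_matrix()
    v,u=np.mgrid[:480,:640]
    P=np.stack([(u-K[0,2])/K[0,0]*d,(v-K[1,2])/K[1,1]*d,d],-1)
    return np.where(d[...,None]>0,P@M.T+np.array(c["eye"]),np.nan)
def rect(P):
    (c,s,a)=cv2.minAreaRect(P[:,:2].astype(np.float32)*1000);return np.round(c,1),np.round(s,1),round(a,2)
def top(P,im,lo,hi,box):
    return (P[...,2]>lo)&(P[...,2]<hi)&(P[...,0]>box[0])&(P[...,0]<box[1])&(P[...,1]>box[2])&(P[...,1]<box[3])
def board(P,tag):
    m=top(P,None,.014,.028,(.25,.62,-.25,.28))
    m=cv2.morphologyEx(m.astype(np.uint8),cv2.MORPH_OPEN,np.ones((5,5)))>0
    Q=P[m];print(tag,"board rect",rect(Q),"z",np.round(np.median(Q[:,2]),4))
    H=cv2.convexHull((Q[:,:2]*1000).astype(np.float32));print(np.round(cv2.approxPolyDP(H,8,True)[:,0]).tolist())
def wing(P,tag):
    m=top(P,None,.132,.145,(.38,.54,-.23,-.09));Q=P[m];print(tag,"wing",rect(Q),"z",np.round(np.median(Q[:,2]),4),len(Q))
    m=top(P,None,.08,.095,(.38,.54,-.30,-.05));Q=P[m];print(tag,"arm",rect(Q),"z",np.round(np.median(Q[:,2]),4),len(Q))
E
python3 - <<'E'
from h import *
for n in("scene","side"):
    P=cloud(n,np.load(f"pics/{n}0.npy"));board(P,n);wing(P,n)
E
```

```text
scene board rect (array([476.6, -14.1]), array([305.1, 204.6]), 86.88) z 0.0196
[[575.0, 127.0], [406.0, 140.0], [385.0, 127.0], [368.0, -132.0], [381.0, -154.0], [547.0, -169.0], [569.0, -151.0], [582.0, 44.0]]
scene wing (array([ 467.3, -158.6]), array([17.2, 61.6]), 81.44) z 0.1355 97
scene arm (array([ 464. , -195.4]), array([137. ,  52.5]), 82.6) z 0.0833 499
side board rect (array([ 469.4, -144.2]), array([204. , 175.4]), 6.37) z 0.0206
[[567.0, -107.0], [373.0, -67.0], [366.0, -138.0], [378.0, -241.0], [572.0, -141.0]]
side wing (array([ 466., -161.]), array([10.1, 56.8]), 82.64) z 0.1364 57
side arm (array([ 462. , -198.7]), array([134.3,  54.4]), 83.48) z 0.0841 478
```

View pics/scene0.png

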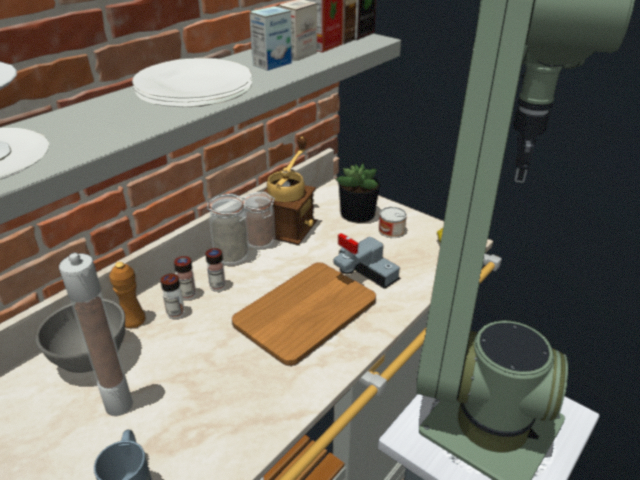

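View pics/side0.png

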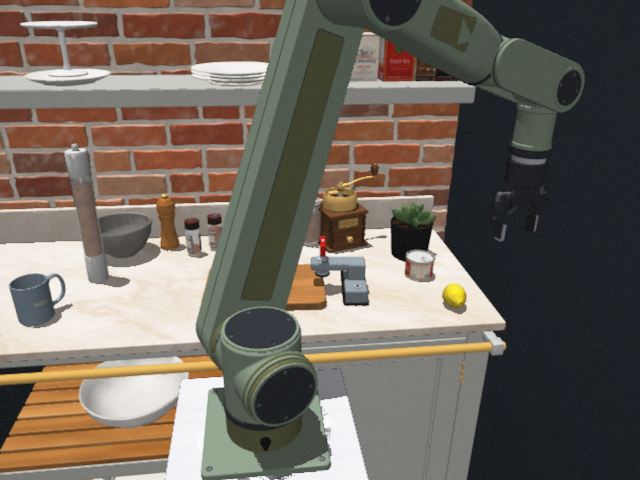

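The scene view shows the board around (305,310) and the clamp with its red wing at (347,243). The side view shows the clamp at (345,270), the wing at (323,245), and the tin and lemon to the right at (420,262) and (455,295). I'll move above the board for a wrist view.

Emit:
{"api": "drive_tool", "payload": {
  "targets": [0.03,0.05,0.03,0,0,0.05,0.06,0.09,0.05,0,0,0.12,0.09,0.13,0.07,0,0,0.2,0.11,0.16,0.09,0,0,0.28,0.13,0.2,0.11,0,0,0.37,0.15,0.24,0.13,0,0,0.46,0.17,0.28,0.14,0,0,0.55,0.19,0.32,0.15,0,0,0.64,0.21,0.36,0.16,0,0,0.74,0.22,0.4,0.16,0,0,0.84,0.235,0.44,0.16,0,0,0.94,0.247,0.47,0.16,0,0,1.04],
  "hand": 1
}}

```text
t: 1.9
tcp_pos: [0.4524, -0.1141, 0.4127]
tcp_rot: [3.141, -0.002, -0.118]
wrist_force: [1.2, -0.1, -0.4]
finger_gap: 0.0858
```

Emit:
{"api": "drive_tool", "payload": {
  "targets": [0,0,0,0,0,0,0,0,0,0,0,0,0,0,0,0,0,0]
}}

```text
t: 2.15
tcp_pos: [0.4518, -0.1161, 0.4117]
tcp_rot: [3.141, 0.0, -0.123]
wrist_force: [-0.1, -1.8, -0.0]
finger_gap: 0.0849
```

```bash
cat >> h.py <<'E'
def wcloud(d):
    c=robot.camera_params("wrist");K=np.array(c["intrinsics"]);r=np.array(c["rotation"])
    M=r if r.shape==(3,3) else R.from_euler("xyz",r).as_matrix()
    v,u=np.mgrid[:480,:640];x=(u-K[0,2])/K[0,0];y=(v-K[1,2])/K[1,1];th=np.hypot(x,y)
    s=np.where(th>1e-6,np.tan(np.minimum(th,1.5))/np.maximum(th,1e-6),1)
    P=np.stack([x*s*d,y*s*d,d],-1)
    return np.where((d>0)[...,None]&(th<1.4)[...,None],P@M.T+np.array(c["eye"]),np.nan)
E
python3 - <<'E'
from h import *
s=robot.sense();print({k:np.round(v,3).tolist() for k,v in s.items()},robot.tip_reach)
p,d=robot.grab_frame("wrist");cv2.imwrite("pics/w1.png",p);np.save("pics/w1.npy",d)
print({k:np.round(np.array(v),4).tolist() for k,v in robot.camera_params("wrist").items()})
P=wcloud(d);np.save("pics/w1P.npy",P);board(P,"w");wing(P,"w")
p,d=robot.grab_frame("scene");P=cloud("scene",d);board(P,"scene");wing(P,"scene")
E
```

```text
{'t': 2.15, 'joint_positions': [-0.276, 0.084, 1.487, -0.001, 1.571, -0.153], 'dq': [-0.036, -0.0, 0.003, 0.001, -0.0, -0.002], 'joint_torque': [1.118, -30.049, -25.263, 0.076, -0.003, -0.001], 'tcp_pos': [0.452, -0.116, 0.412], 'tcp_rot': [3.141, 0.0, -0.123], 'wrist_force': [-0.144, -1.822, -0.015], 'wrist_torque': [0.016, -0.047, 0.025], 'finger_gap': 0.085} 0.025
{'intrinsics': [[371.6483, 0.0, 318.4026], [0.0, 371.6483, 241.1049], [0.0, 0.0, 1.0]], 'eye': [0.4634, -0.0335, 0.5288], 'rotation': [2.8081, 0.0006, -0.1243]}
w board rect (array([478. , -17.8]), array([299.2, 200.4]), 86.43) z 0.02
[[574.0, 124.0], [413.0, 136.0], [391.0, 128.0], [376.0, -154.0], [546.0, -172.0], [566.0, -163.0], [585.0, 105.0]]
w wing (array([ 470., -162.]), array([13. , 59.6]), 82.75) z 0.1358 613
w arm (array([ 466.2, -200.5]), array([135.2,  48.5]), 82.86) z 0.0832 2730
scene board rect (array([477. , -14.8]), array([305.5, 205.1]), 86.32) z 0.0196
[[575.0, 126.0], [419.0, 142.0], [390.0, 134.0], [369.0, -93.0], [375.0, -149.0], [499.0, -169.0], [569.0, -155.0], [584.0, 96.0]]
scene wing (array([ 469.6, -158.6]), array([15.8, 61.1]), 84.01) z 0.1354 95
scene arm (array([ 462.6, -195. ]), array([138.3,  51.5]), 83.72) z 0.0831 483
```

View pics/w1.png

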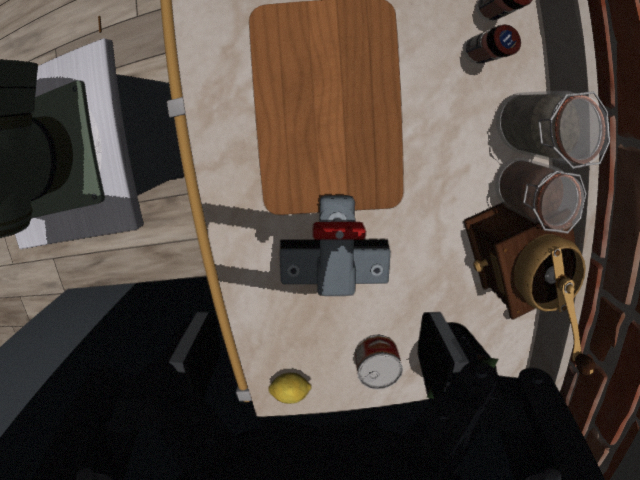

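```bash
python3 - <<'E'
from h import *
P=np.load("pics/w1P.npy")
# arm top in clamp axes about wing
a=np.radians(82.9);y=np.array([np.cos(a),np.sin(a)]);x=np.array([y[1],-y[0]])
for lo,hi in((.075,.095),(.025,.06)):
    m=top(P,None,lo,hi,(.33,.58,-.33,-.08));Q=P[m][:,:2]-[.470,-.162]
    U=np.c_[Q@x,Q@y]*1000
    for k in range(-110,40,10):
        b=U[(U[:,1]>=k)&(U[:,1]<k+10)]
        if len(b)>3: print(lo,k,len(b),np.round(np.percentile(b[:,0],[2,98])))
m=top(P,None,-.01,.3,(.36,.60,-.28,.16));print(np.round(np.nanmedian(P[top(P,None,-.01,.01,(.3,.36,-.1,.1))],0),4))
E
```

```text
0.075 -110 131 [-23.  26.]
0.075 -100 257 [-24.  27.]
0.075 -90 268 [-25.  26.]
0.075 -80 273 [-25.  25.]
0.075 -70 254 [-22.  24.]
0.075 -60 239 [-21.  22.]
0.075 -50 246 [-21.  22.]
0.075 -40 253 [-21.  22.]
0.075 -30 143 [-20.  21.]
0.075 -10 22 [-22.  23.]
0.075 0 275 [-21.  22.]
0.075 10 285 [-21.  22.]
0.075 20 273 [-19.  20.]
0.025 -110 364 [-76.  78.]
0.025 -100 413 [-76.  77.]
0.025 -90 455 [-77.  78.]
0.025 -80 474 [-76.  78.]
0.025 -70 517 [-76.  77.]
0.025 -60 670 [-75.  75.]
[ 3.305e-01 -7.000e-04 -3.000e-04]
```

The wrist view shows the board at (330,105), the clamp stop at (335,260) and the wing at (338,230). The open fingertips are at (185,340) and (440,340). I need to know the fingertip height when the hand is open.

```bash
python3 - <<'E'
from h import *
P=np.load("pics/w1P.npy")
for u0,u1 in((150,215),(410,475)):
    Q=P[300:420,u0:u1].reshape(-1,3);Q=Q[(Q[:,2]>.3)]
    print(len(Q),np.round(np.percentile(Q,[1,5,50,95,99],axis=0),4).tolist() if len(Q) else "")
E
```

```text
5509 [[0.3985, -0.1216, 0.4038], [0.4004, -0.1166, 0.4084], [0.4104, -0.1009, 0.4368], [0.4247, -0.0962, 0.4655], [0.4281, -0.0956, 0.4672]]
4931 [[0.4812, -0.1327, 0.4011], [0.4846, -0.1291, 0.4055], [0.496, -0.1125, 0.4322], [0.5067, -0.1043, 0.4657], [0.5089, -0.1037, 0.4671]]
```

Emit:
{"api": "drive_tool", "payload": {
  "targets": [0.003,0.03,-0.02,0,0,0,0.006,0.06,-0.05,0,0,0,0.01,0.09,-0.08,0,0,0,0.013,0.12,-0.11,0,0,0,0.016,0.15,-0.14,0,0,0,0.02,0.18,-0.17,0,0,0,0.023,0.21,-0.2,0,0,0,0.028,0.235,-0.23,0,0,0,0.032,0.26,-0.26,0,0,0,0.036,0.275,-0.29,0,0,0,0.039,0.284,-0.31,0,0,0,0.039,0.286,-0.33,0,0,0]
}}

```text
t: 3.25
tcp_pos: [0.4917, 0.1699, 0.08]
tcp_rot: [3.141, 0.0, -0.125]
wrist_force: [0.4, -0.1, 0.4]
finger_gap: 0.085
```

Emit:
{"api": "drive_tool", "payload": {
  "targets": [0,0,-0.02,0,0,0,0,0,-0.035,0,0,0,0,0,-0.05,0,0,0,0,0,-0.06,0,0,0,0,0,-0.061,0,0,0,0,0,-0.061,0,0,0]
}}

```text
t: 3.75
tcp_pos: [0.4912, 0.1691, 0.0204]
tcp_rot: [3.141, 0.001, -0.125]
wrist_force: [-0.5, 0.9, -0.6]
finger_gap: 0.0853
```

Emit:
{"api": "drive_tool", "payload": {
  "targets": [-0.0006,-0.005,0,0,0,0,-0.0012,-0.01,0,0,0,0,-0.0018,-0.015,0,0,0,0,-0.0024,-0.02,0,0,0,0,-0.003,-0.025,0,0,0,0,-0.0036,-0.03,0,0,0,0,-0.0042,-0.035,0,0,0,0,-0.0048,-0.04,0,0,0,0,-0.0054,-0.045,0,0,0,0,-0.006,-0.05,0,0,0,0]
}}

```text
t: 4.58
tcp_pos: [0.4861, 0.1203, 0.0212]
tcp_rot: [-3.14, -0.003, -0.123]
wrist_force: [1.6, 5.0, 0.7]
finger_gap: 0.0852
```

Emit:
{"api": "drive_tool", "payload": {
  "targets": [-0.0005,-0.004,0,0,0,0,-0.001,-0.008,0,0,0,0,-0.0013,-0.011,0,0,0,0,-0.0016,-0.013,0,0,0,0]
}}

```text
t: 4.92
tcp_pos: [0.4844, 0.1072, 0.0212]
tcp_rot: [-3.14, -0.003, -0.123]
wrist_force: [2.0, 5.0, 0.7]
finger_gap: 0.0853
```

```bash
python3 - <<'E'
from h import *
print(robot.sense()["wrist_force"])
p,d=robot.grab_frame("scene");cv2.imwrite("pics/s2.png",p);P=cloud("scene",d);board(P,"scene")
E
```

```text
[2.03539621 5.03609032 0.70216264]
scene board rect (array([464.9, -49.6]), array([304.6, 203.8]), 83.95) z 0.0195
[[525.0, 97.0], [404.0, 109.0], [382.0, 96.0], [353.0, -159.0], [384.0, -192.0], [546.0, -192.0], [569.0, -35.0]]
```

Emit:
{"api": "drive_tool", "payload": {
  "targets": [-0.0002,-0.002,0,0,0,0,-0.0005,-0.004,0,0,0,0,-0.0007,-0.006,0,0,0,0]
}}

```text
t: 5.22
tcp_pos: [0.4837, 0.1015, 0.0212]
tcp_rot: [-3.14, -0.003, -0.123]
wrist_force: [2.0, 5.0, 0.6]
finger_gap: 0.0853
```

Emit:
{"api": "drive_tool", "payload": {
  "targets": [-0.0001,-0.001,0,0,0,0,-0.0002,-0.002,0,0,0,0,-0.0004,-0.003,0,0,0,0]
}}

```text
t: 5.47
tcp_pos: [0.4834, 0.0989, 0.0213]
tcp_rot: [-3.139, -0.003, -0.124]
wrist_force: [1.5, 13.1, 0.9]
finger_gap: 0.0854
```

Emit:
{"api": "drive_tool", "payload": {
  "targets": [-0.0001,-0.001,0,0,0,0,-0.0002,-0.002,0,0,0,0,-0.0002,-0.002,0,0,0,0]
}}

```text
t: 5.72
tcp_pos: [0.4834, 0.0988, 0.0213]
tcp_rot: [-3.137, -0.003, -0.124]
wrist_force: [0.9, 17.9, 0.5]
finger_gap: 0.0853
```

Emit:
{"api": "drive_tool", "payload": {
  "targets": [-0.0001,-0.001,0,0,0,0,-0.0002,-0.002,0,0,0,0,-0.0002,-0.002,0,0,0,0,-0.0002,-0.002,0,0,0,0]
}}

```text
t: 6.05
tcp_pos: [0.4832, 0.0986, 0.0213]
tcp_rot: [-3.134, -0.003, -0.125]
wrist_force: [0.9, 27.7, -1.1]
finger_gap: 0.0852
```

Emit:
{"api": "drive_tool", "payload": {
  "targets": [0.0012,0.01,0,0,0,0,0.0036,0.03,0.0,0,0,0,0.0045,0.037,0.02,0,0,0,0.0045,0.037,0.06,0,0,0,0.004,0.036,0.1,0,0,0.05,0,0.02,0.14,0,0,0.14,-0.005,0,0.18,0,0,0.25,-0.01,-0.03,0.22,0,0,0.37,-0.015,-0.06,0.25,0,0,0.49,-0.015,-0.09,0.28,0,0,0.61,-0.015,-0.12,0.29,0,0,0.73,-0.015,-0.15,0.29,0,0,0.85]
}}

```text
t: 7.05
tcp_pos: [0.4672, -0.0545, 0.3143]
tcp_rot: [3.136, -0.003, 0.716]
wrist_force: [1.9, 0.7, -0.9]
finger_gap: 0.0857
```

Emit:
{"api": "drive_tool", "payload": {
  "targets": [0,-0.02,0,0,0,0.12,0,-0.05,0,0,0,0.24,0,-0.08,0,0,0,0.36,0,-0.1,0,0,0,0.48,0,-0.11,0,0,0,0.6,0,-0.11,0,0,0,0.7,0,-0.11,0,0,0,0.7]
}}

```text
t: 7.63
tcp_pos: [0.4659, -0.1635, 0.3098]
tcp_rot: [-3.139, 0.0, 1.41]
wrist_force: [-0.1, 0.1, -0.1]
finger_gap: 0.0854
```

```bash
python3 - <<'E'
from h import *
s=robot.sense();print({k:np.round(s[k],3).tolist() for k in("t","tcp_pos","tcp_rot","joint_positions","wrist_torque")})
p,d=robot.grab_frame("wrist");cv2.imwrite("pics/w3.png",p);P=wcloud(d);np.save("pics/w3P.npy",P);board(P,"w");wing(P,"w")
p2,d=robot.grab_frame("scene");P=cloud("scene",d);board(P,"scene");wing(P,"scene")
p3,d=robot.grab_frame("side")
a=cv2.resize(p3[210:320,260:400],None,fx=4,fy=4,interpolation=cv2.INTER_CUBIC);b=cv2.resize(p2[215:305,290:410],None,fx=2,fy=2)
cv2.imwrite("pics/side3.png",a)
P=cloud("side",d);np.save("pics/side3P.npy",P);np.save("pics/side3.npy",p3)
E
```

```text
{'t': 7.633, 'tcp_pos': [0.466, -0.164, 0.31], 'tcp_rot': [-3.139, 0.0, 1.41], 'joint_positions': [-0.36, 0.161, 1.645, -0.001, 1.339, -1.77], 'wrist_torque': [-0.012, -0.014, 0.032]}
w board rect (array([464.8, -61. ]), array([300.7, 200.6]), 83.0) z 0.0203
[[572.0, 72.0], [405.0, 98.0], [387.0, 91.0], [350.0, -171.0], [358.0, -195.0], [541.0, -213.0], [577.0, 33.0]]
w wing (array([ 469.8, -162.3]), array([14.4, 59. ]), 82.87) z 0.1362 1177
w arm (array([ 466.3, -200. ]), array([135.7,  49.2]), 82.31) z 0.0836 5228
scene board rect (array([461.8, -59.3]), array([306.6, 206. ]), 82.94) z 0.0196
[[565.0, 80.0], [402.0, 102.0], [385.0, 95.0], [353.0, -102.0], [348.0, -178.0], [359.0, -193.0], [472.0, -212.0], [546.0, -188.0], [580.0, 59.0]]
scene wing (array([ 469.4, -158.4]), array([15.1, 60.2]), 81.93) z 0.1353 96
scene arm (array([ 462.2, -196.5]), array([136. ,  52.8]), 83.34) z 0.0835 479
```

View pics/w3.png

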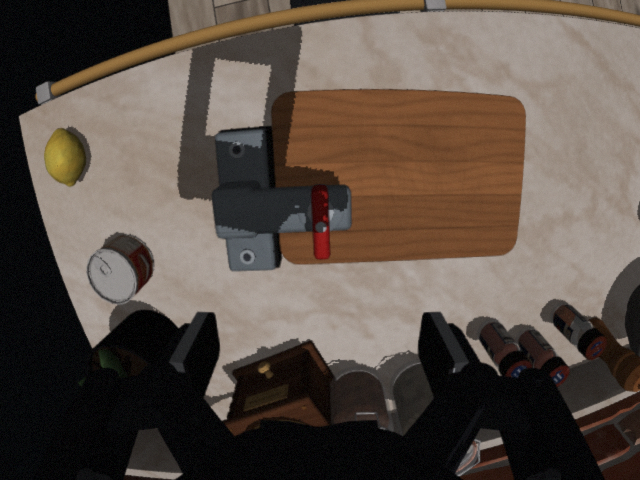

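View pics/side3.png

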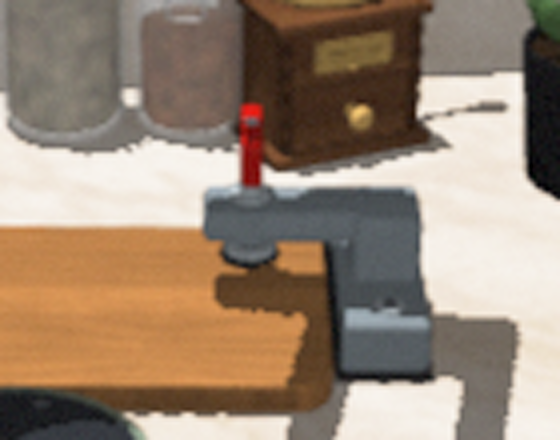

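The wrist view shows the board's end flat against the stop at about (275,200), with the wing at (321,222). The side crop shows the pad just under the arm at (250,258), clear of the board. I'll estimate the pad gap, then go to the wing.

```bash
python3 - <<'E'
from h import *
c=robot.camera_params("side");K=np.array(c["intrinsics"]);M=R.from_euler("xyz",c["rotation"]).as_matrix() if np.array(c["rotation"]).shape==(3,) else np.array(c["rotation"]);e=np.array(c["eye"])
def z(u,v,x):
    r=M@[(u-K[0,2])/K[0,0],(v-K[1,2])/K[1,1],1];return np.round(e+r*(x-e[0])/r[0],4)
f=lambda a,b:(260+a/4-.5+.125,210+b/4-.5+.125)
print("wing top near end",z(*f(252,104),.440),"wing bottom",z(*f(252,186),.440))
print("arm underside near edge",z(*f(285,241),.449),"arm top edge",z(*f(300,194),.449))
print("pad bottom",z(*f(248,267),.451))
print("board edge near top",z(*f(150,388),.352), "bottom",z(*f(150,408),.352))
E
```

```text
wing top near end [ 0.44   -0.1587  0.1619] wing bottom [ 0.44   -0.1596  0.1068]
arm underside near edge [ 0.449  -0.1822  0.0626] arm top edge [ 0.449  -0.1908  0.0951]
pad bottom [ 0.451  -0.1594  0.0443]
board edge near top [ 0.352  -0.089   0.0221] bottom [ 0.352  -0.0889  0.0083]
```

Emit:
{"api": "drive_tool", "payload": {
  "targets": [0.001,0,-0.03,0,0,0.01,0.002,0.001,-0.07,0,0,0.02,0.004,0.002,-0.11,0,0,0.025,0.004,0.002,-0.14,0,0,0.025,0.004,0.002,-0.16,0,0,0.025,0.004,0.002,-0.16,0,0,0.025]
}}

```text
t: 8.28
tcp_pos: [0.468, -0.1589, 0.1463]
tcp_rot: [-3.132, -0.002, 1.435]
wrist_force: [-0.4, 0.3, 0.2]
finger_gap: 0.0855
```

Emit:
{"api": "drive_tool", "payload": {
  "targets": [0,0,0,0,0,0,0,0,0,0,0,0,0,0,0,0,0,0,0,0,0,0,0,0]
}}

```text
t: 8.62
tcp_pos: [0.4719, -0.1608, 0.1521]
tcp_rot: [3.138, 0.001, 1.435]
wrist_force: [0.2, -0.2, 0.4]
finger_gap: 0.0856
```

Emit:
{"api": "drive_tool", "payload": {
  "targets": [-0.001,0,-0.01,0,0,0,-0.002,-0.0005,-0.02,0,0,0,-0.002,-0.0005,-0.025,0,0,0,-0.002,-0.0005,-0.025,0,0,0,-0.002,-0.0005,-0.025,0,0,0]
}}

```text
t: 9.03
tcp_pos: [0.4693, -0.1611, 0.1259]
tcp_rot: [3.141, 0.0, 1.435]
wrist_force: [-0.6, 0.6, 0.4]
finger_gap: 0.0853
```

Emit:
{"api": "drive_tool", "payload": {
  "targets": [0,0,0,0,0,0,0,0,0,0,0,0,0,0,0,0,0,0,0,0,0,0,0,0,0,0,0,0,0,0,0,0,0,0,0,0],
  "hand": 0
}}

```text
t: 9.53
tcp_pos: [0.469, -0.1622, 0.1257]
tcp_rot: [3.141, 0.003, 1.437]
wrist_force: [-4.0, -7.0, 4.8]
finger_gap: 0.0133
```

```bash
cat > s.py <<'E'
from h import *
s=robot.sense();print({k:np.round(s[k],3).tolist() for k in("t","tcp_pos","tcp_rot","joint_positions","wrist_force","wrist_torque","finger_gap","joint_torque")})
E
python3 s.py
```

```text
{'t': 9.533, 'tcp_pos': [0.469, -0.162, 0.126], 'tcp_rot': [3.141, 0.003, 1.437], 'joint_positions': [-0.355, 0.323, 1.929, -0.004, 0.888, -1.79], 'wrist_force': [-4.028, -7.046, 4.802], 'wrist_torque': [-0.179, 0.619, 0.174], 'finger_gap': 0.013, 'joint_torque': [12.242, -34.196, -15.814, 4.624, 0.185, 0.301]}
```

Emit:
{"api": "drive_tool", "payload": {
  "targets": [-0.0005,-0.001,0,0,0,-0.05,-0.0005,-0.001,0,0,0,-0.1,-0.0005,-0.001,0,0,0,-0.15,-0.0005,-0.001,0,0,0,-0.2,-0.0005,-0.001,0,0,0,-0.25,-0.0005,-0.001,0,0,0,-0.3]
}}

```text
t: 10.03
tcp_pos: [0.4689, -0.1622, 0.1258]
tcp_rot: [3.14, -0.0, 1.134]
wrist_force: [0.2, 0.5, 0.7]
finger_gap: 0.0133
```

```bash
python3 s.py
```

```text
{'t': 10.033, 'tcp_pos': [0.469, -0.162, 0.126], 'tcp_rot': [3.14, -0.0, 1.134], 'joint_positions': [-0.356, 0.323, 1.93, -0.0, 0.888, -1.49], 'wrist_force': [0.153, 0.474, 0.678], 'wrist_torque': [0.112, -0.087, 0.209], 'finger_gap': 0.013, 'joint_torque': [-0.17, -36.177, -17.932, 0.056, 0.105, -0.277]}
```

Emit:
{"api": "drive_tool", "payload": {
  "targets": [0,0,0,0,0,-0.07,0,0,0,0,0,-0.14,0,0,0,0,0,-0.21,0,0,0,0,0,-0.28,0,0,0,0,0,-0.35,0,0,0,0,0,-0.42,0,0,0,0,0,-0.49,0,0,0,0,0,-0.56,0,0,0,0,0,-0.63,0,0,0,0,0,-0.7,0,0,0,0,0,-0.77,0,0,0,0,0,-0.84]
}}

```text
t: 11.03
tcp_pos: [0.4692, -0.162, 0.1258]
tcp_rot: [3.141, -0.002, 0.293]
wrist_force: [1.0, 1.5, 0.9]
finger_gap: 0.013
```

```bash
python3 s.py
```

```text
{'t': 11.033, 'tcp_pos': [0.469, -0.162, 0.126], 'tcp_rot': [3.141, -0.002, 0.293], 'joint_positions': [-0.356, 0.323, 1.93, 0.001, 0.887, -0.649], 'wrist_force': [1.01, 1.455, 0.927], 'wrist_torque': [0.152, -0.232, 0.232], 'finger_gap': 0.013, 'joint_torque': [-0.834, -36.394, -17.796, -0.172, 0.271, -0.472]}
```

Emit:
{"api": "drive_tool", "payload": {
  "targets": [0,0,0,0,0,-0.07,0,0,0,0,0,-0.14,0,0,0,0,0,-0.21,0,0,0,0,0,-0.28,0,0,0,0,0,-0.35,0,0,0,0,0,-0.42,0,0,0,0,0,-0.49,0,0,0,0,0,-0.56]
}}

```text
t: 11.7
tcp_pos: [0.4695, -0.162, 0.1258]
tcp_rot: [-3.141, -0.002, -0.267]
wrist_force: [2.4, 0.9, 1.1]
finger_gap: 0.0134
```

```bash
python3 s.py; python3 - <<'E'
from h import *
p,d=robot.grab_frame("side");cv2.imwrite("pics/side4.png",cv2.resize(p[210:320,260:400],None,fx=4,fy=4,interpolation=cv2.INTER_CUBIC))
E
```

```text
{'t': 11.7, 'tcp_pos': [0.469, -0.162, 0.126], 'tcp_rot': [-3.141, -0.002, -0.267], 'joint_positions': [-0.356, 0.323, 1.929, 0.001, 0.887, -0.089], 'wrist_force': [2.396, 0.899, 1.06], 'wrist_torque': [0.133, -0.302, 0.224], 'finger_gap': 0.013, 'joint_torque': [-0.994, -36.671, -17.621, -0.201, 0.432, -0.471]}
```

View pics/side4.png

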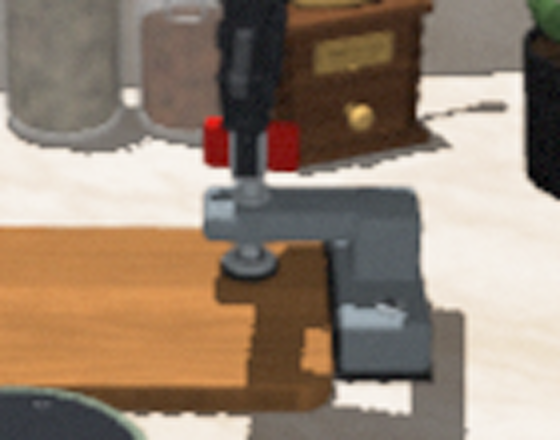

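The pad has dropped to crop row 280 from 267, about 10 mm, and is still clear of the board. I'll keep turning.

Emit:
{"api": "drive_tool", "payload": {
  "targets": [0,0,0,0,0,-0.07,0,0,0,0,0,-0.14,0,0,0,0,0,-0.21,0,0,0,0,0,-0.28,0,0,0,0,0,-0.35,0,0,0,0,0,-0.42,0,0,0,0,0,-0.49,0,0,0,0,0,-0.56,0,0,0,0,0,-0.63,0,0,0,0,0,-0.7]
}}

```text
t: 12.58
tcp_pos: [0.4697, -0.1622, 0.1258]
tcp_rot: [-3.14, -0.002, -0.966]
wrist_force: [2.7, 1.4, -0.0]
finger_gap: 0.0135
```

```bash
python3 s.py
```

```text
{'t': 12.583, 'tcp_pos': [0.47, -0.162, 0.126], 'tcp_rot': [-3.14, -0.002, -0.966], 'joint_positions': [-0.356, 0.323, 1.929, 0.0, 0.886, 0.61], 'wrist_force': [2.719, 1.36, -0.003], 'wrist_torque': [-0.002, -0.365, 0.255], 'finger_gap': 0.014, 'joint_torque': [-0.934, -36.971, -17.218, -0.129, 0.693, -0.471]}
```

Emit:
{"api": "drive_tool", "payload": {
  "targets": [0.0004,0.0002,0,0,0,-0.07,0.0004,0.0002,0,0,0,-0.14,0.0004,0.0002,0,0,0,-0.21,0.0004,0.0002,0,0,0,-0.28,0.0004,0.0002,0,0,0,-0.35]
}}

```text
t: 13.0
tcp_pos: [0.4697, -0.1623, 0.1258]
tcp_rot: [-3.14, -0.002, -1.315]
wrist_force: [2.0, -1.0, 0.4]
finger_gap: 0.0135
```

```bash
python3 s.py
```

```text
{'t': 13.0, 'tcp_pos': [0.47, -0.162, 0.126], 'tcp_rot': [-3.14, -0.002, -1.315], 'joint_positions': [-0.355, 0.324, 1.929, -0.001, 0.887, 0.961], 'wrist_force': [2.006, -1.014, 0.429], 'wrist_torque': [-0.23, -0.188, 0.174], 'finger_gap': 0.013, 'joint_torque': [-0.058, -36.781, -17.359, 0.273, 0.54, -0.471]}
```

Emit:
{"api": "drive_tool", "payload": {
  "targets": [0,0,0,0,0,-0.07,0,0,0,0,0,-0.14,0,0,0,0,0,-0.21,0,0,0,0,0,-0.28,0,0,0,0,0,-0.35]
}}

```text
t: 13.42
tcp_pos: [0.4698, -0.1625, 0.1258]
tcp_rot: [-3.14, -0.002, -1.665]
wrist_force: [1.2, -2.4, -0.1]
finger_gap: 0.0135
```

```bash
python3 s.py
```

```text
{'t': 13.417, 'tcp_pos': [0.47, -0.162, 0.126], 'tcp_rot': [-3.14, -0.002, -1.665], 'joint_positions': [-0.356, 0.324, 1.929, -0.001, 0.887, 1.311], 'wrist_force': [1.194, -2.437, -0.141], 'wrist_torque': [-0.298, -0.184, 0.179], 'finger_gap': 0.013, 'joint_torque': [0.23, -36.862, -17.307, 0.41, 0.552, -0.471]}
```

Emit:
{"api": "drive_tool", "payload": {
  "targets": [0,0,0,0,0,0,0,0,0,0,0,0,0,0,0,0,0,0,0,0,0,0,0,0,0,0,0,0,0,0,0,0,0.02,0,0,0,0,0,0.05,0,0,0,0,0,0.06,0,0,0.1,0,0,0.06,0,0,0.22,0,0,0.06,0,0,0.34,0,0,0.06,0,0,0.46,0,0,0.06,0,0,0.58],
  "hand": 1
}}

```text
t: 14.42
tcp_pos: [0.4688, -0.1617, 0.1856]
tcp_rot: [-3.142, -0.0, -1.078]
wrist_force: [0.2, -0.2, 0.0]
finger_gap: 0.0856
```

Emit:
{"api": "drive_tool", "payload": {
  "targets": [0,0,0,0,0,0.12,0,0,0,0,0,0.24,0,0,0,0,0,0.36,0,0,0,0,0,0.48,0,0,0,0,0,0.6,0,0,0,0,0,0.72,0,0,0,0,0,0.84,0,0,0,0,0,0.96,0,0,0,0,0,1.08,0,0,0,0,0,1.2,0,0,0,0,0,1.32,0,0,0,0,0,1.44]
}}

```text
t: 15.42
tcp_pos: [0.4688, -0.1618, 0.1854]
tcp_rot: [-3.141, 0.0, 0.362]
wrist_force: [0.1, -1.1, 1.0]
finger_gap: 0.0855
```

Emit:
{"api": "drive_tool", "payload": {
  "targets": [0,0,0,0,0,0.12,0,0,0,0,0,0.24,0,0,0,0,0,0.36,0,0,0,0,0,0.48,0,0,0,0,0,0.6,0,0,0,0,0,0.72,0,0,0,0,0,0.84,0,0,0,0,0,0.96,0,0,0,0,0,1.06,0,0,0,0,0,1.12,0,0,0,0,0,1.12,0,0,0,0,0,1.12]
}}

```text
t: 16.42
tcp_pos: [0.4688, -0.1618, 0.1854]
tcp_rot: [-3.141, -0.0, 1.474]
wrist_force: [0.3, 0.3, -0.7]
finger_gap: 0.0852
```

```bash
python3 s.py; python3 - <<'E'
from h import *
p,d=robot.grab_frame("wrist");cv2.imwrite("pics/w5.png",p);P=wcloud(d);board(P,"w");wing(P,"w")
p,d=robot.grab_frame("side");cv2.imwrite("pics/side5.png",cv2.resize(p[210:320,260:400],None,fx=4,fy=4,interpolation=cv2.INTER_CUBIC))
E
```

```text
{'t': 16.417, 'tcp_pos': [0.469, -0.162, 0.185], 'tcp_rot': [-3.141, -0.0, 1.474], 'joint_positions': [-0.356, 0.256, 1.849, 0.0, 1.036, -1.83], 'wrist_force': [0.314, 0.295, -0.668], 'wrist_torque': [-0.044, 0.022, -0.042], 'finger_gap': 0.085, 'joint_torque': [0.0, -35.44, -20.852, 0.0, 0.002, -0.062]}
w board rect (array([463.9, -61.8]), array([301.1, 200.5]), 83.1) z 0.0202
[[573.0, 69.0], [409.0, 96.0], [385.0, 88.0], [352.0, -155.0], [360.0, -197.0], [539.0, -215.0]]
w wing (array([ 470., -163.]), array([14.1, 59.4]), 85.25) z 0.1362 2802
w arm (array([ 465.7, -200.8]), array([135.5,  49.2]), 83.45) z 0.0835 10897
```

View pics/side5.png

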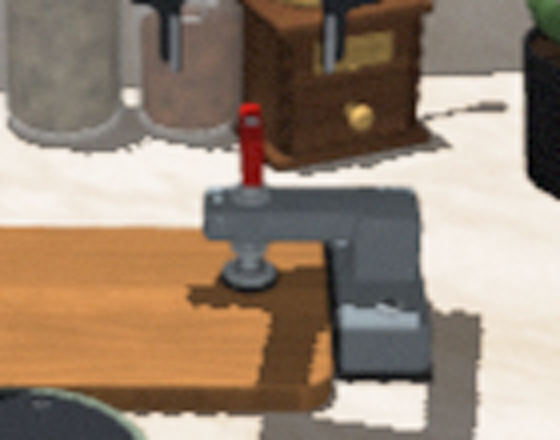

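The pad's lower edge is now at crop row 291, and I estimate about 5 mm left to the board. I'll regrip the wing.

Emit:
{"api": "drive_tool", "payload": {
  "targets": [0.0008,-0.0005,-0.03,0,0,0,0.0008,-0.0005,-0.05,0,0,0,0.0008,-0.0005,-0.06,0,0,0,0.0008,-0.0005,-0.06,0,0,0,0.0008,-0.0005,-0.06,0,0,0]
}}

```text
t: 16.93
tcp_pos: [0.4699, -0.1624, 0.1255]
tcp_rot: [-3.141, -0.0, 1.475]
wrist_force: [0.3, -0.7, 1.5]
finger_gap: 0.0853
```

Emit:
{"api": "drive_tool", "payload": {
  "targets": [0,0,0,0,0,0,0,0,0,0,0,0,0,0,0,0,0,0,0,0,0,0,0,0,0,0,0,0,0,0,0,0,0,0,0,0],
  "hand": 0
}}

```text
t: 17.43
tcp_pos: [0.4698, -0.1624, 0.1258]
tcp_rot: [3.141, 0.0, 1.476]
wrist_force: [-2.0, -0.8, 10.4]
finger_gap: 0.0135
```

Emit:
{"api": "drive_tool", "payload": {
  "targets": [0,0,0,0,0,-0.05,0,0,0,0,0,-0.1,0,0,0,0,0,-0.15,0,0,0,0,0,-0.2,0,0,0,0,0,-0.25]
}}

```text
t: 17.85
tcp_pos: [0.4698, -0.1626, 0.1259]
tcp_rot: [3.141, 0.0, 1.224]
wrist_force: [-0.9, -0.1, 1.4]
finger_gap: 0.0137
```

```bash
python3 s.py
```

```text
{'t': 17.85, 'tcp_pos': [0.47, -0.163, 0.126], 'tcp_rot': [3.141, 0.0, 1.224], 'joint_positions': [-0.356, 0.324, 1.927, -0.001, 0.889, -1.58], 'wrist_force': [-0.949, -0.076, 1.401], 'wrist_torque': [-0.084, 0.092, 0.218], 'finger_gap': 0.014, 'joint_torque': [0.208, -35.786, -18.128, 0.3, -0.147, -0.276]}
```

Emit:
{"api": "drive_tool", "payload": {
  "targets": [0,0,0,0,0,-0.05,0,0,0,0,0,-0.1,0,0,0,0,0,-0.15]
}}

```text
t: 18.1
tcp_pos: [0.4698, -0.1626, 0.1259]
tcp_rot: [3.141, 0.001, 1.074]
wrist_force: [-0.9, -1.0, 2.5]
finger_gap: 0.0131
```

```bash
cat > t.py <<'E'
from h import *
s=robot.sense();print(np.round(s["t"],2),"yaw",np.round(s["tcp_rot"][2],3),"F",np.round(s["wrist_force"],1),"T",np.round(s["wrist_torque"],3),"j6",np.round(s["joint_torque"][5],3))
E
python3 t.py
```

```text
18.1 yaw 1.074 F [-0.9 -1.   2.5] T [-0.092  0.099  0.192] j6 -0.276
```

Emit:
{"api": "drive_tool", "payload": {
  "targets": [0,0,0,0,0,-0.05,0,0,0,0,0,-0.1,0,0,0,0,0,-0.15]
}}

```text
t: 18.35
tcp_pos: [0.4698, -0.1627, 0.1259]
tcp_rot: [3.141, 0.001, 0.924]
wrist_force: [-0.9, -1.8, 2.1]
finger_gap: 0.0132
```

```bash
python3 t.py
```

```text
18.35 yaw 0.924 F [-0.9 -1.8  2.1] T [-0.153  0.135  0.256] j6 -0.276
```

Emit:
{"api": "drive_tool", "payload": {
  "targets": [0,0,0,0,0,-0.05,0,0,0,0,0,-0.1,0,0,0,0,0,-0.15]
}}

```text
t: 18.6
tcp_pos: [0.4697, -0.1627, 0.1259]
tcp_rot: [3.141, 0.001, 0.774]
wrist_force: [-0.6, -1.8, 1.6]
finger_gap: 0.0137
```

```bash
python3 t.py
```

```text
18.6 yaw 0.774 F [-0.6 -1.8  1.6] T [-0.18   0.18   0.211] j6 -0.276
```

Emit:
{"api": "drive_tool", "payload": {
  "targets": [0,0,0,0,0,-0.05,0,0,0,0,0,-0.1]
}}

```text
t: 18.77
tcp_pos: [0.4697, -0.1627, 0.1259]
tcp_rot: [3.141, 0.001, 0.674]
wrist_force: [-0.1, -1.0, 2.5]
finger_gap: 0.0135
```

```bash
python3 t.py
```

```text
18.77 yaw 0.674 F [-0.1 -1.   2.5] T [-0.13   0.179  0.327] j6 -0.205
```

Emit:
{"api": "drive_tool", "payload": {
  "targets": [0,0,0,0,0,-0.05,0,0,0,0,0,-0.1]
}}

```text
t: 18.93
tcp_pos: [0.4696, -0.1628, 0.1259]
tcp_rot: [3.141, 0.001, 0.574]
wrist_force: [-1.6, -0.7, 2.1]
finger_gap: 0.0131
```

```bash
python3 t.py
```

```text
18.93 yaw 0.574 F [-1.6 -0.7  2.1] T [-0.22   0.148  0.309] j6 -0.2
```

Emit:
{"api": "drive_tool", "payload": {
  "targets": [0,0,0,0,0,-0.05,0,0,0,0,0,-0.1]
}}

```text
t: 19.1
tcp_pos: [0.4696, -0.1628, 0.1259]
tcp_rot: [3.14, 0.001, 0.474]
wrist_force: [-1.3, -1.0, 3.2]
finger_gap: 0.0131
```

```bash
python3 t.py
```

```text
19.1 yaw 0.474 F [-1.3 -1.   3.2] T [-0.22   0.222  0.249] j6 -0.194
```

Joint-6 torque jumped 0.07 N m between yaw 0.774 and 0.674 and then rose about 0.06 per rad, so the pad is on the board. Contact is near yaw 0.75, so I need about 0.5 rad more.

Emit:
{"api": "drive_tool", "payload": {
  "targets": [0,0,0,0,0,-0.05,0,0,0,0,0,-0.1,0,0,0,0,0,-0.15,0,0,0,0,0,-0.2,0,0,0,0,0,-0.25]
}}

```text
t: 19.52
tcp_pos: [0.4695, -0.1628, 0.1259]
tcp_rot: [3.14, 0.001, 0.225]
wrist_force: [-2.0, -1.3, 3.5]
finger_gap: 0.0133
```

```bash
python3 t.py
```

```text
19.52 yaw 0.225 F [-2.  -1.3  3.5] T [-0.242  0.208  0.314] j6 -0.178
```

Emit:
{"api": "drive_tool", "payload": {
  "targets": [0,0,0,0,0,-0.05,0,0,0,0,0,-0.1,0,0,0,0,0,-0.15,0,0,0,0,0,-0.2,0,0,0,0,0,-0.245]
}}

```text
t: 19.93
tcp_pos: [0.4694, -0.1628, 0.1259]
tcp_rot: [3.14, 0.0, -0.02]
wrist_force: [-1.3, -1.8, 3.2]
finger_gap: 0.0134
```

```bash
python3 t.py
```

```text
19.93 yaw -0.02 F [-1.3 -1.8  3.2] T [-0.236  0.277  0.347] j6 -0.081
```

Emit:
{"api": "drive_tool", "payload": {
  "targets": [0,0,0,0,0,0,0,0,0,0,0,0,0,0,0,0,0,0,0,0,0,0,0,0,0,0,0,0,0,0,0,0,0.02,0,0,0,0,0,0.05,0,0,0,0,0,0.09,0,0,0,0,0,0.12,0,0,0,0,0,0.14,0,0,0,0,0,0.15,0,0,0,0,0,0.15,0,0,0],
  "hand": 1
}}

```text
t: 20.93
tcp_pos: [0.4706, -0.1626, 0.2775]
tcp_rot: [3.14, -0.005, -0.019]
wrist_force: [-0.3, 0.3, -0.3]
finger_gap: 0.0855
```

```bash
python3 s.py; python3 - <<'E'
from h import *
p,d=robot.grab_frame("wrist");cv2.imwrite("pics/w6.png",p);P=wcloud(d);board(P,"w");wing(P,"w")
p2,d=robot.grab_frame("scene");P=cloud("scene",d);board(P,"scene");wing(P,"scene")
for l in("jar_1","lemon","tin"): print(l,[(round(x["score"],2),np.round(x["centre"],3).tolist()) for x in robot.spot_in(l,"scene")][:3])
p3,d=robot.grab_frame("side")
a=cv2.resize(p3[210:320,260:400],(420,330),interpolation=cv2.INTER_CUBIC);b=cv2.resize(p,(380,285))
o=np.zeros((330,800,3),np.uint8);o[:,:420]=a;o[:285,420:]=b;cv2.imwrite("pics/end.png",o)
E
```

```text
{'t': 20.933, 'tcp_pos': [0.471, -0.163, 0.278], 'tcp_rot': [3.14, -0.005, -0.019], 'joint_positions': [-0.356, 0.182, 1.7, 0.0, 1.255, -0.337], 'wrist_force': [-0.267, 0.337, -0.313], 'wrist_torque': [-0.057, 0.015, -0.035], 'finger_gap': 0.086, 'joint_torque': [0.004, -34.574, -23.805, 0.0, 0.214, -0.001]}
w board rect (array([460.6, -75.7]), array([272.3, 199.9]), 83.31) z 0.0182
[[575.0, 48.0], [376.0, 51.0], [349.0, -177.0], [356.0, -195.0], [530.0, -221.0], [541.0, -210.0]]
w wing (array([ 469.3, -162.1]), array([58.3, 12.9]), 88.35) z 0.1343 1246
w arm (array([ 465.6, -199.9]), array([133.4,  47.4]), 82.12) z 0.0815 4406
scene board rect (array([462.6, -60. ]), array([308.3, 203.7]), 83.11) z 0.0196
[[555.0, 84.0], [408.0, 101.0], [384.0, 93.0], [347.0, -167.0], [359.0, -194.0], [468.0, -216.0], [548.0, -186.0], [578.0, 60.0]]
scene wing (array([ 468.8, -158.5]), array([61.9, 15.3]), 87.97) z 0.1357 91
scene arm (array([ 464.1, -196.3]), array([137.6,  51.6]), 80.4) z 0.0833 538
jar_1 [(0.95, [0.716, 0.127, 0.07]), (0.84, [0.687, 0.06, 0.064]), (0.61, [0.693, 0.19, 0.07])]
lemon [(0.53, [0.715, 0.125, 0.072])]
tin [(0.68, [0.504, -0.414, 0.043])]
```

View pics/end.png

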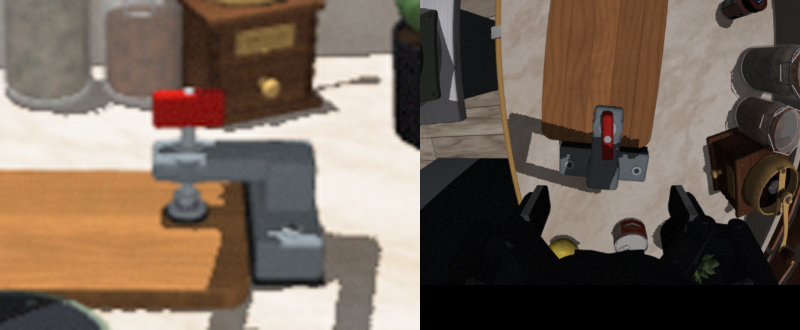

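The pad sits on the board at (185,215), the board's end is against the stop, and the tin and lemon are untouched. I'm handing in.

```bash
python3 -c "
from rig import robot
print(robot.sign_off())"
```

```text
the job is handed in; nothing more can be done
None
```

The board is home against the stop and clamped, and I handed the job in at about 21 s with the gripper clear of everything.

- **Board:** I pushed it home with the open fingers, up to about 28 N against the stop. My last checks put its angle at 83.1–83.3°, against about 83° for the clamp. It sits about 17 mm off-centre sideways, but its end still spans the whole stop.
- **Clamp:** I turned the wing clockwise about 263° in two grips. Contact showed as a 0.07 N m jump in joint-6 torque at about 218–220°, followed by about 44° more to snug it. The final torque was 0.35 N m, against roughly 0.33 expected.
- **Checks that were weaker or disagreed:**
    - The wrist torque was noisy (about ±0.03 N m), so I set the contact point mainly from joint 6. That leaves the snugging angle uncertain by about 3°.
    - My camera estimate put contact about 10° later than it came.
    - The last wrist view cut off the board's far end, so I took its position from the scene camera.
- **Jars, tin and lemon:** The jars and tin read within about 4 mm of their starting positions. The detector missed the lemon at the end, but it shows in the last wrist picture and nothing came near it.

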